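# Open the dust filter's snap-in cover

## Robot

A 6-joint arm with a two-finger parallel gripper is mounted at the origin on a cart in front of the work surface, level with it; the furniture and walls round the work are solid. World frame = base frame: x ahead of the robot, y to its left, z up, the work surface at z = 0. Lengths are in m, angles in degrees, forces in N, time in s.
With the tool pointing down it reaches from about 0.325 to 0.9 m from the base axis. Payload 3.5 kg.
Tool frame: the origin (TCP) lies between the finger pads; the fingertips stand 11 mm ahead of it and the grasp point (between the pads) lies 8 mm behind it; z points along the fingers, y is the line along which they close (so a half turn about z gives the same grasp; the last joint's range is limited). The gripper opens to 85 mm and grips with 20 to 120 N. Pads are 22 mm wide; open, the fingers measure 114 mm over their backs; the gripper's body (76 mm by 85 mm) begins 54 mm behind the grasp point. The pads swing forward as they close: fully open they stand 13 mm farther back than shut.
Start: joints at [66.784, 15.837, -1.513, 72.651, 0, 84.076], TCP at [0.186, 0.597, 0.242] pointing down, gripper open.
Joint ranges: [-178.77, 178.77], [-48.84, 107.48], [-61.69, 71.31], [-111.58, 123.2], [-90, 87.43], [-180, 180]. Speed limits (degrees/s): [147.25, 147.25, 180, 180, 180, 180].

## Interface

Orientations are given as a 3x3 rotation matrix whose columns are the frame's x, y, z axes.
In Python, from plant import read_state, imaging, ticket gives the robot as it stands. The module is installed in compiled form; this text tells all that it offers.
- The arm moves only by the shell command python3 -m creep 'ROWS' [FORCE]. ROWS is JSON, a list of rows, each a list of 7 numbers: the shift along the tool's x, y, z in mm, then the turn, a rotation vector about the tool's x, y, z in degrees, then the closure, from 0 (fully open) to 1 (shut). In form: [[tx, ty, tz, wx, wy, wz, claw], ...]. A call has 1 to 10 rows; each row is the pose to reach, as a shift and turn from the pose commanded when the call began, along the tool's axes at that moment; what a row does not reach only later rows make up. A row lasts 1/12 s, in which the tool goes at most 41.7 mm and 7.16 degrees, less where a joint would pass 70% of its speed; a pose out of reach is approached as far as the arm can. A call with a gripper value outside its range is refused whole. The fingers move at their own pace and stop on an object; FORCE is the grip in N (left out, the last holds). Time passes only in rows, so rows that repeat a pose let the fingers close. It gives the time, the measured TCP pose, the force, the opening and the grip force at its end, in the units of the state.
- read_state(): the state, without advancing time (a new reading comes with each control period).
- imaging.get_image(name): name is "side" or "top" or "wrist"; returns (picture, depth): 420x560x3 uint8, blue, green, red; 420x560 float32, m along the optical axis (not along the pixel's ray), 0 where there is no reading.
- imaging.calibration(name): a dict with "K" (3x3 intrinsics, pixels), "distortion" ([k1, k2, p1, p2, k3] as OpenCV has them; the pictures are not rectified), "position" and "rotation" of the camera in the world; the wrist camera has in their place "mount" (4x4, takes a point from camera to tool coordinates, whose origin is the TCP and whose axes are the flange's). Camera axes: x right, y up, looking along -z (the intrinsics and any distortion apply to the point x, -y, -z); pixel columns grow to the right and rows downward; lengths in m; the calibration is good to about 2 mm. A picture is of the moment at which its call begins: read the wrist's pose just before it. calibration takes no time and is no camera call.
- ticket.finish_job(): hands the job in; it is judged then, once.
Trained networks look in the newest picture that a camera, given by its name, has taken for a name from the list of things; names that differ only in an ending like _2 or _b are one class to them, and where a whole thing is asked for, a point or a joint stands for the part that bears it (a point fixed in the world has none). Each returns a list of dicts, best first, with "p" (0 to 1); they miss things now and then, are a little off and sometimes report something else, mostly with a low value. They report only what shows in the picture. A call takes as long as a camera call.
- imaging.outline_of(camera, label): "region" (420x560 bool, what is visible of it) and "uv" ([column, row] in pixels, amid what is visible of it).
The state is a dict: "clock": time; "joint_positions": joint angles; "joint_velocities": joint speeds; "tau": joint torques, N m; "tool_pos": TCP position; "tool_rot": TCP orientation; "ft_force": force on the tool from outside, world axes, zero at the start; "wrist_torque": the same for the moment, N m; "opening": opening from 0.0 (shut) to 1.0 (fully open); "grasp_force": force on a finger pad.
Only numpy, scipy, OpenCV 4.12 (cv2) and the standard library are available. Lean on these libraries where they do the work, as an engineer would, in place of code of your own. Each camera call takes 0.05 s, during which the arm holds its last target. There are 200 camera calls.

## Task

The dust filter is due for a change. On the box with the slatted cover, press the release tab at its front edge until the cover springs up a little, then swing that cover up and over past upright, so that it stays wide open by itself. Leave the other box, with the plain cover, shut.

Things in the scene. Friction and masses are not known exactly. Their poses are not given: they have to be found in the camera images.
- filter_pad (a point): Top centre of the black thumb pad (46 mm deep, 44 wide, 42 above the table) of the release tab on the dust filter, the fixed grey box with the slatted cover (the other box is alike but its cover is an unbroken panel). x points level to the cover's hinge, y along it, z up; tips with the tab. Behind the pad, 26 to 41 mm from this point along x, a nose 64 mm above the table holds the cover.
- filter_hinge (a point): Middle of the slatted cover's hinge line, 188 mm from the pad's centre and 54 mm above the table; x points away from the tab, y along the hinge, z up. The cover lies flush in the top of the box (160 x 150 x 57 mm), reaches 151 mm from the hinge towards the tab, is 134 mm wide and 5 mm thick.
- filter_tab (a joint): The slatted box's release tab: 0 at rest, up to 0.35 rad (pad about 12 mm down) as its pad is pressed straight down; sprung, 2 to 7 N at the pad. It lets the cover go at about 0.15 rad (pad 5 to 6 mm down) and springs back when released.
- filter_cover (a joint): Slatted cover: 0 shut and latched, 1.57 upright, 1.9 at its open stop. Let go, a spring pin lifts it within 1 s to about 0.3 rad, free edge some 40 mm above the box, and there it rests; from the tab's side its edge can be pushed on up and over towards the hinge (1 to 2 N). Short of upright it falls back to 0.3; past upright it falls on to the stop and stays.
- pack_cover (a joint): Angle of the plain cover of the other box: 0 shut; to be left shut.

How it is judged (in metres and radians):
On the way:
1. the release tab of the slatted box is pressed in while its cover is still down or just springing up (value of joint filter_tab above 0.1 rad and value of joint filter_cover below 0.9 rad), for 0.04 s.
At the end, for the whole second after the job is handed in: The slatted cover is past upright (more than 1.6 rad from shut) and at rest, its release tab has sprung back, and the plain cover is shut (within 0.1 rad) (value of joint filter_cover above 1.6 rad and velocity of joint filter_cover below 0.1 rad/s and value of joint filter_tab below 0.06 rad and value of joint pack_cover below 0.1 rad); the robot touches nothing.
It fails at once if the plain box's cover comes open (value of joint pack_cover above 0.15 rad).
It also fails if it takes over 38 s, if anything falls off the work surface, if the arm or the gripper's body presses on something with over 40 N, if the wrist force passes 120 N, or if a joint passes its speed limit or range.

## Working session

There is one attempt and no reset: what is moved stays moved. The work goes in short steps, Python scripts to look and compute and a shell command to move; the robot and the scene stay as the last step left them, time stands still between calls to the robot, and variables do not carry over. Pictures are saved under pics/ and viewed, at most 10 in all, crops included, and the job is handed in when it is done.

```bash
mkdir -p pics; cat > h.py <<'E'
import numpy as np, cv2
from plant import read_state, imaging, ticket
def cam(name,st=None):
    c=imaging.calibration(name)
    if name=="wrist":
        M=np.array(c["mount"]); R=np.array(st["tool_rot"]); 
        return c, R@M[:3,:3], R@M[:3,3]+np.array(st["tool_pos"])
    return c, np.array(c["rotation"]), np.array(c["position"])
def cloud(name,depth,st=None):
    c,R,p=cam(name,st); h,w=depth.shape
    u,v=np.meshgrid(np.arange(w),np.arange(h))
    n=cv2.undistortPoints(np.stack([u,v],-1).reshape(-1,1,2).astype(float),np.array(c["K"]),np.array(c["distortion"])).reshape(h,w,2)
    P=np.stack([n[...,0]*depth,-n[...,1]*depth,-depth],-1)
    P=P@R.T+p; P[depth<=0]=np.nan
    return P
E
python3 - <<'E'
from h import *
for n in ("top","side"):
    im,d=imaging.get_image(n); cv2.imwrite(f"pics/{n}0.png",im)
    P=cloud(n,d); np.save(n+"0.npy",P)
    for l in ("filter_pad","filter_cover","filter_tab","pack_cover"):
        for r in imaging.outline_of(n,l)[:2]:
            m=r["region"]; q=P[m]; q=q[~np.isnan(q[:,0])]
            print(n,l,round(r["p"],2),np.round(r["uv"]),m.sum(),np.round(np.median(q,0),3) if len(q) else 0, np.round(np.percentile(q,[3,97],axis=0),3).tolist() if len(q) else 0)
    print(imaging.calibration(n)["position"])
s=read_state();print(s["clock"],s["tool_pos"],np.round(s["tool_rot"],3))
E
```

```text
top filter_pad 0.82 [127. 256.] 562 [0.485 0.241 0.041] [[0.458, 0.219, 0.036], [0.512, 0.263, 0.064]]
top filter_pad 0.16 [138. 210.] 6397 [0.578 0.218 0.054] [[0.475, 0.137, 0.009], [0.669, 0.29, 0.06]]
top filter_cover 0.61 [141. 210.] 3892 [0.587 0.216 0.055] [[0.51, 0.15, 0.015], [0.659, 0.285, 0.059]]
top filter_tab 0.77 [126. 255.] 589 [0.483 0.241 0.041] [[0.456, 0.22, 0.035], [0.513, 0.264, 0.064]]
top pack_cover 0.65 [322. 232.] 4535 [ 0.538 -0.164  0.056] [[0.469, -0.227, 0.052], [0.611, -0.102, 0.06]]
[ 0.44197693 -0.04848794  1.12733837]
side filter_pad 0.52 [194. 176.] 244 [0.484 0.235 0.043] [[0.455, 0.217, 0.039], [0.51, 0.264, 0.064]]
side filter_cover 0.7 [229. 164.] 1450 [0.587 0.218 0.057] [[0.51, 0.147, 0.029], [0.66, 0.288, 0.059]]
side filter_tab 0.65 [194. 176.] 265 [0.485 0.236 0.043] [[0.454, 0.217, 0.037], [0.511, 0.265, 0.064]]
side pack_cover 0.63 [196. 176.] 217 [0.488 0.236 0.043] [[0.459, 0.217, 0.04], [0.51, 0.259, 0.065]]
side pack_cover 0.55 [306. 255.] 3376 [ 0.535 -0.173  0.057] [[0.469, -0.23, 0.055], [0.609, -0.104, 0.059]]
[ 0.15634029 -0.58783886  0.58258702]
0.5 [0.18579099 0.59671397 0.24227362] [[-0.955  0.297 -0.   ]
 [ 0.297  0.955 -0.   ]
 [-0.    -0.    -1.   ]]
```

View pics/top0.png

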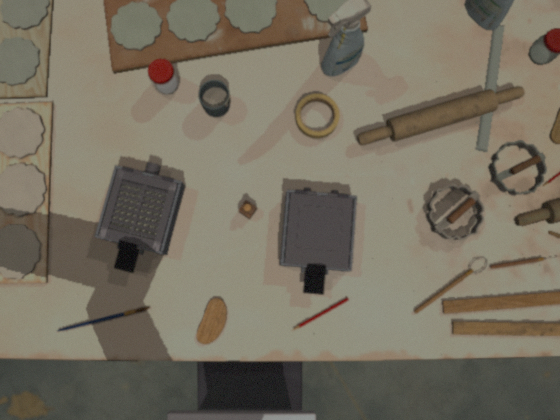

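View pics/side0.png

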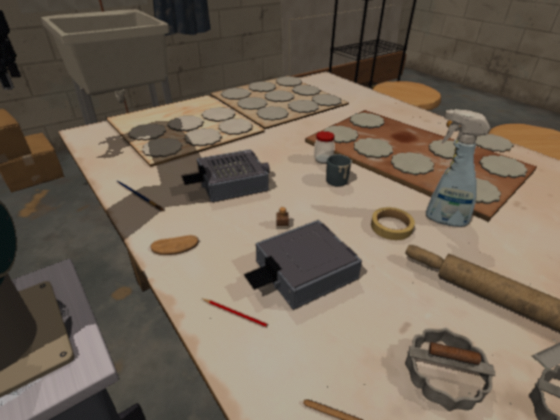

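The top view shows the slatted box at left: its pad is at (127,256) and its hinge end at about (150,170). The plain box is at (318,230) with its pad at (314,278). Next I work out the axis and the approach.

```bash
cat >> h.py <<'E'
from scipy.spatial.transform import Rotation as Ro
def row(fx,fy,fz,tilt,F,tip=0.011):
    """row taking fingertip to (fx,fy,fz) mm in box frame F=(pad xy, yaw rad) (z above table), fingers tilted toward hinge"""
    s=read_state(); R=np.array(s["tool_rot"]); p=np.array(s["tool_pos"])
    px,py,a=F; X=np.array([np.cos(a),np.sin(a),0]); Y=np.array([-np.sin(a),np.cos(a),0])
    Rt=np.stack([-X,Y,[0,0,-1]],1)@Ro.from_euler('y',-tilt,degrees=True).as_matrix()
    T=np.array([px,py,0])+(X*fx+Y*fy)/1000+np.array([0,0,fz/1000])-tip*Rt[:,2]
    t=R.T@(T-p)*1000; w=Ro.from_matrix(R.T@Rt).as_rotvec(degrees=True)
    return np.round(np.r_[t,w],1)
def where(F):
    s=read_state(); R=np.array(s["tool_rot"]); p=np.array(s["tool_pos"])+.011*R[:,2]
    px,py,a=F; X=np.array([np.cos(a),np.sin(a),0]); Y=np.array([-np.sin(a),np.cos(a),0])
    d=p-[px,py,0]; return np.round(np.r_[d@X,d@Y,d[2]]*1000,1), np.round(s["ft_force"],1), s["clock"]
E
python3 - <<'E'
from h import *
for n in ("top","side"):
    P=np.load(n+"0.npy"); v=P.reshape(-1,3)
    def sel(z0,z1): 
        m=(v[:,0]>.43)&(v[:,0]<.72)&(v[:,1]>.1)&(v[:,1]<.34)&(v[:,2]>z0)&(v[:,2]<z1); return v[m]
    b=sel(.05,.062); r=cv2.minAreaRect((b[:,:2]*1000).astype(np.float32)); print(n,"box",r)
    q=sel(.036,.047); q=q[(q[:,0]<.515)]; r=cv2.minAreaRect((q[:,:2]*1000).astype(np.float32)); print("pad",r,len(q),np.median(q[:,2]))
a=np.radians(-13); F=(.482,.241,a)
print(row(-8,0,120,40,F))
E
```

```text
top box ((582.4188232421875, 217.77432250976562), (151.25376892089844, 170.59661865234375), 75.85950469970703)
pad ((482.7720031738281, 213.66116333007812), (62.14363098144531, 112.89868927001953), 0.9980829954147339) 455 0.04041462830773179
side box ((581.8132934570312, 217.3011016845703), (156.80685424804688, 171.227294921875), 75.23113250732422)
pad ((481.4095458984375, 212.689208984375), (57.2248649597168, 122.69859313964844), 4.709099292755127) 258 0.04210011363920646
[-373.5 -252.7  113.9   -1.5  -40.    -4.1]
```

```bash
python3 -c "
from h import *
F=(.480,.243,np.radians(-14.2));print(row(-8,0,110,40,F))"
```

```text
[-371.  -251.1  123.9   -1.1  -40.    -3. ]
```

```bash
python3 -m creep '[[-371,-251,60,-1,-40,-3,1],[-371,-251,60,-1,-40,-3,1],[-371,-251,60,-1,-40,-3,1],[-371,-251,60,-1,-40,-3,1],[-371,-251,60,-1,-40,-3,1],[-371,-251,60,-1,-40,-3,1],[-371,-251,60,-1,-40,-3,1],[-371,-251,60,-1,-40,-3,1],[-371,-251,60,-1,-40,-3,1],[-371,-251,60,-1,-40,-3,1]]' 30; python3 -m creep '[[0,0,0,0,0,0,1]]'; python3 - <<'E'
from h import *
F=(.480,.243,np.radians(-14.2));print(where(F)); print(row(-8,0,110,40,F))
E
```

```text
clock: 1.33
tool_pos: [0.4441, 0.2728, 0.1871]
tool_rot: [[-0.743, 0.244, 0.624], [0.186, 0.97, -0.158], [-0.643, -0.001, -0.766]]
ft_force: [0.2, 0.2, -0.5]
opening: 0.001
grasp_force: 0.0
clock: 1.42
tool_pos: [0.4455, 0.2674, 0.1861]
tool_rot: [[-0.741, 0.255, 0.622], [0.192, 0.967, -0.167], [-0.644, -0.004, -0.765]]
ft_force: [-0.1, 0.3, -0.6]
opening: -0.002
grasp_force: 0.0
(array([-32.4,  15.1, 177.7]), array([-0.1,  0.3, -0.6]), 1.4167)
[ 24.8 -14.7  67.6  -0.5   0.1  -0.3]
```

```bash
python3 -m creep '[[25,-15,67,0,0,0,1],[25,-15,67,0,0,0,1],[25,-15,67,0,0,0,1],[25,-15,67,0,0,0,1]]'; python3 - <<'E'
from h import *
F=(.480,.243,np.radians(-14.2));print(where(F)); print(row(-8,0,48,40,F), row(-8,0,33,40,F))
st=read_state(); im,d=imaging.get_image("wrist"); cv2.imwrite("pics/w1.png",im)
P=cloud("wrist",d,st); np.save("w1.npy",P)
for l in ("filter_pad","filter_cover"):
    for r in imaging.outline_of("wrist",l)[:1]:
        q=P[r["region"]]; q=q[~np.isnan(q[:,0])]; a=F[2]
        e=q-[F[0],F[1],0]; bx=np.c_[e[:,0]*np.cos(a)+e[:,1]*np.sin(a),-e[:,0]*np.sin(a)+e[:,1]*np.cos(a),e[:,2]]*1000
        print(l,r["p"],r["uv"],np.round(np.percentile(bx,[2,50,98],axis=0)).tolist())
E
```

```text
clock: 1.75
tool_pos: [0.4618, 0.2522, 0.1178]
tool_rot: [[-0.745, 0.247, 0.62], [0.186, 0.969, -0.162], [-0.641, -0.005, -0.768]]
ft_force: [-0.3, 0.7, 1.1]
opening: 0.001
grasp_force: 0.0
(array([-12.8,   4.4, 109.3]), array([-0.3,  0.7,  1.1]), 1.75)
[35.6 -4.1 50.2 -0.3 -0.2  0.1] [45.2 -4.  61.7 -0.3 -0.2  0.1]
filter_pad 0.61 [268.9, 188.1] [[-24.0, -21.0, 38.0], [9.0, -1.0, 42.0], [33.0, 19.0, 64.0]]
filter_cover 0.77 [275.7, 247.3] [[34.0, -65.0, 53.0], [72.0, -1.0, 56.0], [175.0, 64.0, 58.0]]
```

View pics/w1.png

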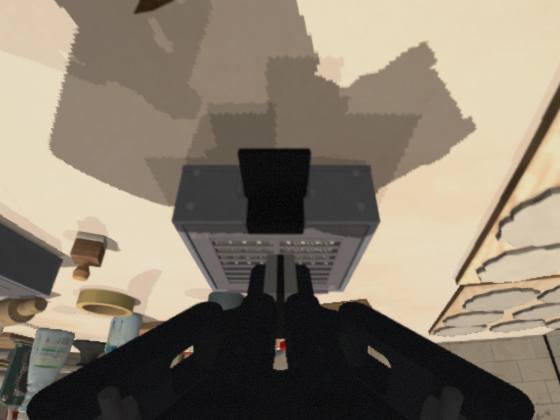

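The wrist view shows the pad at (275,180) with the nose behind it, and the slatted cover centred at about (278,250). Both agree with the frame within 2 mm, so I press next.

```bash
python3 -c "
from h import *
F=(.480,.243,np.radians(-14.2));print(row(-2,-1,52,40,F), row(-2,-1,42,40,F));M=np.array(imaging.calibration('wrist')['mount']);print(M[:3,3])"
```

```text
[32.5 -9.2 52.9  0.1  0.1 -0. ] [39.  -9.2 60.5  0.1  0.1 -0. ]
[ 0.0772584  -0.00079707 -0.1301257 ]
```

```bash
python3 -m creep '[[16,-9,27,0,0,0,1],[32,-9,53,0,0,0,1],[32,-9,53,0,0,0,1],[36,-9,57,0,0,0,1],[39,-9,60,0,0,0,1],[39,-9,60,0,0,0,1],[39,-9,60,0,0,0,1]]'; python3 - <<'E'
from h import *
F=(.480,.243,np.radians(-14.2));print(where(F))
E
```

```text
clock: 2.48
tool_pos: [0.4703, 0.2439, 0.0505]
tool_rot: [[-0.741, 0.244, 0.625], [0.188, 0.97, -0.157], [-0.645, 0.001, -0.764]]
ft_force: [-1.6, -0.5, 2.7]
opening: 0.001
grasp_force: 1.0
(array([-2.6, -1.5, 42.1]), array([-1.6, -0.5,  2.7]), 2.4833)
```

```bash
python3 -m creep '[[2,0,2,0,0,0,1],[4,0,5,0,0,0,1],[4,0,5,0,0,0,1],[4,0,5,0,0,0,1],[4,0,5,0,0,0,1],[4,0,5,0,0,0,1]]'; python3 - <<'E'
from h import *
F=(.480,.243,np.radians(-14.2));print(where(F))
im,d=imaging.get_image("side"); cv2.imwrite("pics/s1.png",cv2.resize(im[110:260,120:320],None,fx=3,fy=3))
E
```

```text
clock: 2.98
tool_pos: [0.47, 0.2432, 0.0426]
tool_rot: [[-0.742, 0.245, 0.624], [0.187, 0.97, -0.158], [-0.643, -0.0, -0.766]]
ft_force: [-0.9, 2.4, 2.5]
opening: -0.003
grasp_force: 1.5
(array([-2.7, -2.3, 34.2]), array([-0.9,  2.4,  2.5]), 2.9833)
```

View pics/s1.png

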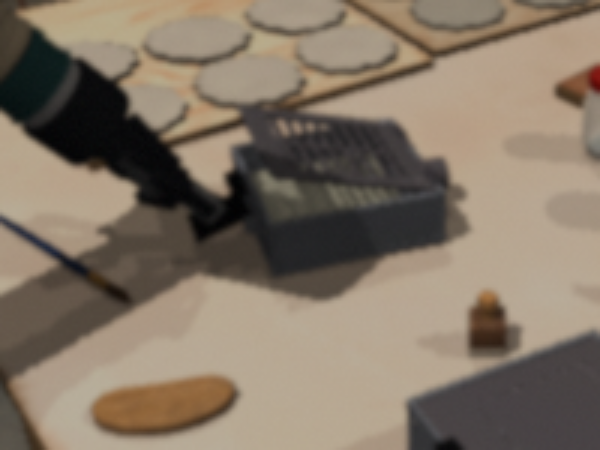

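The side view crop shows the cover sprung up, with its free edge at about (245,115), and the fingers on the pad at (215,215). I lift off, hook under the edge and start swinging.

```bash
python3 -m creep '[[-14,1,-16,0,0,0,1],[-28,2,-33,0,0,0,1],[-28,2,-33,0,0,0,1],[-53,2,-12,0,0,0,1],[-53,2,-12,0,0,0,1],[-66,2,-1,0,0,0,1],[-75,2,-5,0,0,0,1],[-85,2,-11,0,0,0,1],[-96,2,-15,0,0,0,1],[-106,2,-19,0,0,0,1]]'; python3 - <<'E'
from h import *
F=(.480,.243,np.radians(-14.2));print(where(F))
im,d=imaging.get_image("side"); cv2.imwrite("pics/s2.png",cv2.resize(im[80:230,120:320],None,fx=3,fy=3))
for x,z in ((81,135),(97,150),(116,162),(136,173),(158,179),(180,183),(200,183),(222,181)): print(x,z,row(x,0,z,40,F))
E
```

```text
clock: 3.87
tool_pos: [0.5365, 0.2272, 0.1252]
tool_rot: [[-0.743, 0.246, 0.622], [0.187, 0.969, -0.16], [-0.642, -0.003, -0.766]]
ft_force: [-0.8, 0.4, -1.0]
opening: 0.002
grasp_force: 0.2
(array([ 65.7,  -1.5, 116.8]), array([-0.8,  0.4, -1. ]), 3.8667)
81 135 [-19.5  -0.1  -3.1   0.    0.3  -0.1]
97 150 [-41.4  -0.   -4.2   0.    0.3  -0.1]
116 162 [-63.7   0.   -1.1   0.    0.3  -0.1]
136 173 [-86.    0.    3.4   0.    0.3  -0.1]
158 179 [-1.067e+02  1.000e-01  1.310e+01  0.000e+00  3.000e-01 -1.000e-01]
180 183 [-1.261e+02  1.000e-01  2.420e+01  0.000e+00  3.000e-01 -1.000e-01]
200 183 [-1.413e+02  1.000e-01  3.710e+01  0.000e+00  3.000e-01 -1.000e-01]
222 181 [-1.568e+02  1.000e-01  5.290e+01  0.000e+00  3.000e-01 -1.000e-01]
```

View pics/s2.png

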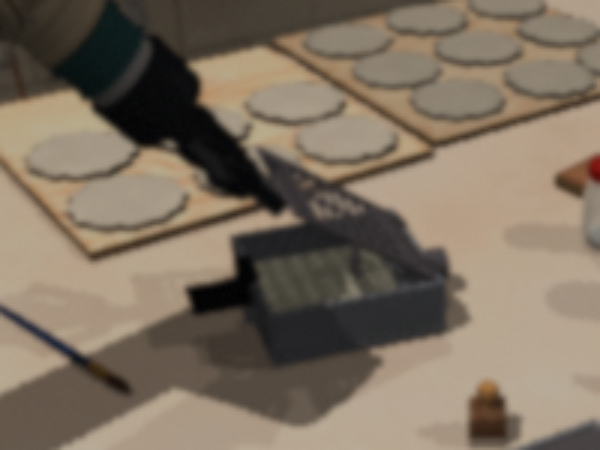

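The crop shows the fingertip under the cover's edge at about (275,205) and the cover rising, with the edge at (262,150). The swing continues.

```bash
python3 -m creep '[[-20,0,-3,0,0,0,1],[-41,0,-4,0,0,0,1],[-64,0,-1,0,0,0,1],[-86,0,3,0,0,0,1],[-107,0,13,0,0,0,1],[-126,0,24,0,0,0,1],[-141,0,37,0,0,0,1],[-157,0,53,0,0,0,1],[-157,0,53,0,0,0,1],[-157,0,53,0,0,0,1]]'; python3 - <<'E'
from h import *
F=(.480,.243,np.radians(-14.2));print(where(F))
im,d=imaging.get_image("side"); cv2.imwrite("pics/s3.png",cv2.resize(im[50:230,120:340],None,fx=3,fy=3))
print(row(120,0,260,40,F))
E
```

```text
clock: 4.75
tool_pos: [0.6847, 0.1908, 0.1863]
tool_rot: [[-0.744, 0.244, 0.622], [0.186, 0.97, -0.158], [-0.641, -0.002, -0.767]]
ft_force: [-15.2, 3.0, 12.3]
opening: 0.001
grasp_force: 9.4
(array([218.3,  -0.4, 177.9]), array([-15.2,   3. ,  12.3]), 4.75)
[ 2.270e+01  4.000e-01 -1.261e+02 -0.000e+00 -1.000e-01  2.000e-01]
```

View pics/s3.png

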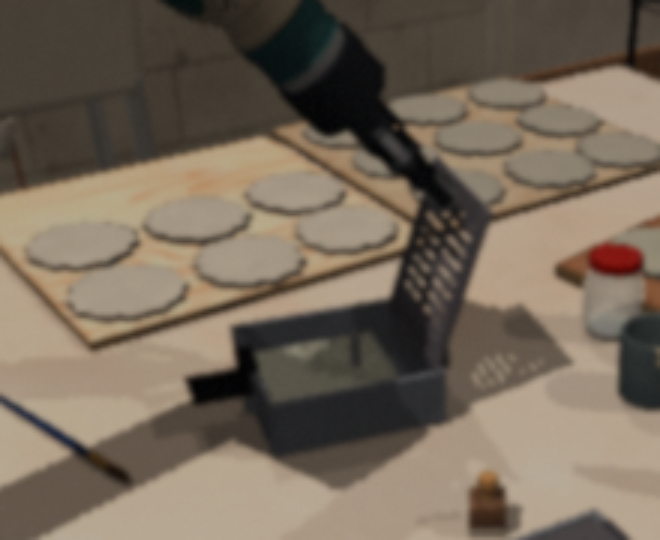

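The crop shows the cover past upright against its stop, with the fingertip still on it at (440,195). I back away.

```bash
python3 -m creep '[[8,0,-7,0,0,0,1],[16,0,-14,0,0,0,1],[31,0,-26,0,0,0,1],[46,0,-60,0,0,0,1],[46,0,-100,0,0,0,1],[46,0,-126,0,0,0,1],[46,0,-126,0,0,0,1],[46,0,-126,0,0,0,1],[46,0,-126,0,0,0,1],[46,0,-126,0,0,0,1]]';python3 -m creep '[[0,0,0,0,0,0,1],[0,0,0,0,0,0,1],[0,0,0,0,0,0,1],[0,0,0,0,0,0,1],[0,0,0,0,0,0,1],[0,0,0,0,0,0,1]]' | grep force; python3 - <<'E'
from h import *
im,d=imaging.get_image("side"); cv2.imwrite("pics/s4.png",im)
E
```

```text
clock: 5.63
tool_pos: [0.5733, 0.218, 0.2504]
tool_rot: [[-0.744, 0.246, 0.621], [0.187, 0.969, -0.16], [-0.641, -0.003, -0.767]]
ft_force: [-1.3, -0.4, 0.2]
opening: 0.002
grasp_force: 0.0
ft_force: [0.6, -0.6, -0.7]
grasp_force: 0.0
```

View pics/s4.png

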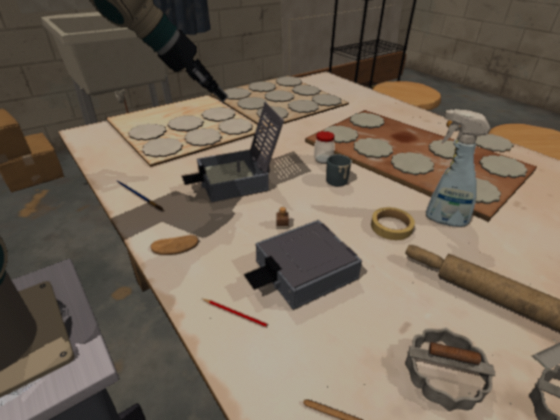

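The slatted cover stands open by itself, leaning past upright at (268,140). The tab is back up at (192,178), the plain cover is shut at (308,255), and the arm is clear of everything.

```bash
python3 -c "
from plant import ticket
print(ticket.finish_job())"
```

```text
the job is handed in; nothing more can be done
None
```

The job is handed in, and no verdict came back: the slatted cover was released by its tab and stands open past upright on its own, the tab has sprung back, the plain cover is shut, and the arm is clear.

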